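# Close the core box and hold the vent rod in its bore

## Robot

A 6-joint arm with a two-finger parallel gripper is mounted at the origin on the work surface. World frame = base frame: x ahead of the robot, y to its left, z up, the work surface at z = 0. Lengths are in m, angles in rad, forces in N, time in s.
With the tool pointing down it reaches from about 0.3 to 0.875 m from the base axis. Payload 6.4 kg.
Tool frame: the origin (TCP) lies at the very end of the fingers, on their centre line; the grasp point (between the pads) lies r.grip_point_offset behind it (r.grip_point_offset is the distance from the TCP to the grasp point, in m); z points along the fingers, y is the line along which they close (so a half turn about z gives the same grasp; the last joint's range is limited). The gripper opens to 88 mm and grips with 3 to 60 N. Pads are 18 mm wide; open, the fingers measure 123 mm over their backs; the gripper's body (75 mm by 187 mm) begins 45 mm behind the grasp point.
Start: joints at [-1.408, 0.181, 1.607, -0, 1.354, -0.206], TCP at [0.207, -0.536, 0.239] pointing down, gripper open.
Joint ranges: [-2.99, 2.99], [-0.89, 2.07], [0.3, 2.58], [-1.14, 4.28], [0, 2.63], [-3.12, 3.12]. Speed limits (rad/s): [2.57, 2.57, 3.01, 3.14, 3.14, 3.14].

## Interface

Orientations are given as a rotation vector (axis times angle).
In Python, from cell import r, eyes, spotter gives the robot as it stands.
- The arm moves only by the shell command python3 -m crank 'ROWS' [FORCE]. ROWS is JSON, a list of rows, each a list of 3 entries, a list of its own where there are three numbers: the closure in counts, from 0 (fully open) to 255 (shut), then the shift along the world's x, y, z in cm, then the turn about the world's z in rad. In form: [[jaw, [dx, dy, dz], spin], ...]. A call has 1 to 8 rows; each row is the pose to reach, as a shift and turn from the pose commanded when the call began; what a row does not reach only later rows make up. A row lasts 1/10 s, in which the tool goes at most 50 mm and 8.59 degrees, less where a joint would pass 70% of its speed; a pose out of reach is approached as far as the arm can. A call with a gripper value outside its range is refused whole. The fingers move at their own pace and stop on an object; FORCE is the grip in N (left out, the last holds). Time passes only in rows, so rows that repeat a pose let the fingers close. It gives the time, the measured TCP pose, the force, the opening and the grip force at its end, in the units of the state.
- r.sense(): the state, without advancing time (a new reading comes with each control period).
- eyes.grab_frame(name): name is "scene" or "top" or "wrist"; returns a dict with "img" (420x560x3 uint8, red, green, blue), "vfov" (degrees; the focal length in pixels is half the picture's height over the tangent of half this angle, whatever the lens; pixels are square), "cx", "cy" (the principal point, pixels), "world_from_camera" (4x4, takes a point from camera to world coordinates). Camera axes: x right, y up, looking along -z (the intrinsics and any distortion apply to the point x, -y, -z); pixel columns grow to the right and rows downward; lengths in m; the calibration is good to about 2 mm. A picture is of the moment at which its call begins. There is no depth.
- r.close_job(): hands the job in; it is judged then, once.
Trained networks look in a picture, given as the dict that the camera call returned (one of the last four; its "shot" number tells which), for a name from the list of things; names that differ only in an ending like _2 or _b are one class to them, and where a whole thing is asked for, a point or a joint stands for the part that bears it (a point fixed in the world has none). Each returns a list of dicts, best first, with "p" (0 to 1); they miss things now and then, are a little off and sometimes report something else, mostly with a low value. They report only what shows in the picture. A call takes as long as a camera call. They do not tell look-alikes from the thing itself.
- spotter.search_frame(picture, query): "position" ([x, y, z] in m, in the coordinates of the camera as it stood for that picture, good to about 4 mm: the middle of the surface that is visible of it).
- spotter.regions_of(picture, query): "mask" (420x560 bool, what is visible of it).
The state is a dict: "time": time; "joints": joint angles; "qd": joint speeds; "joint_torque": joint torques, N m; "eef_pos": TCP position; "tcp_rot": TCP orientation; "contact_force": force on the tool from outside, world axes, zero at the start; "wrist_torque": the same for the moment, N m; "gripper_width": finger opening in m; "finger_force": force on a finger pad.
Only numpy, scipy, OpenCV 4.12 (cv2) and the standard library are available. Lean on these libraries where they do the work, as an engineer would, in place of code of your own. Each camera call takes 0.05 s, during which the arm holds its last target. There are 200 camera calls.

## Task

Press the walnut upper half of the core box down on its dowels until it is fully home on the lower half. Then take the vent rod (the square-handled one) out of the tool stand, lower it upright down the middle of the brass bush in the box top without it touching the box anywhere, and stop with its collar just above the bush rim; finish while still holding it there, still and centred, ready for the sand to be rammed round it. Leave the other things on the bench and in the stand where they are.

Things in the scene. Friction and masses are not known exactly. Their poses are not given: they have to be found in the camera images.
- core_box: Core box station, fixed to the bench: iron base plate 210 x 150 x 12 mm, walnut lower half (180 x 120 mm, top 56 mm above the bench) and walnut upper half over it. Origin on the bench under the plate's centre; x along the 180 mm side, y along the 120 mm side, z up. In the box top the bush lies to +x (away from the robot), the rapping plate to -x.
- cope (a joint): How far the walnut upper half (180 x 120 x 46 mm) has slid down its two tight dowels, in m: 0 = 12 mm proud of the lower half, 0.012 = fully home, parting line closed. It starts 7 to 12 mm proud. It slides straight down when pressed anywhere on its top with about 10 N, does not spring back, and comes up against a hard stop when home.
- rapping_plate (a point): Centre of the top face of the brass rapping plate (60 x 60 mm, flat, 1 mm proud of the walnut) let into the upper half, 80 mm from the bush axis; the place to press. Moves down with the upper half (103 mm above the bench when home).
- bush_mouth (a point): Centre of the rim (top opening) of the brass guide bush let into the upper half: ring of 48 mm outside and 30 mm bore diameter, vertical, 48 mm long, its rim 2 mm above the walnut. Below it the cavity in the lower half widens to 56 mm diameter; its floor is 88 mm below the rim when the box is closed. The rim is 104 mm above the bench when home; it moves down with the upper half.
- rod_stand: Wooden tool stand, fixed, 100 x 190 mm foot, block 80 x 170 x 90 mm high with two vertical 15 mm through holes 100 mm apart along its y, at y = +50 and -50 mm. Origin under its centre on the bench.
- vent_rod: Vent rod, about 160 g: steel rod 12 mm diameter, steel collar (24 mm diameter, 10 mm high), square wooden handle 26 x 26 mm, 62 mm long (118 to 180 mm above the tip). Origin at the tip, z up to the handle, x and y square to the handle's faces. Stands upright in one hole of the stand, hanging by its collar on the stand's top: handle 130 to 192 mm, tip 12 mm above the bench.
- rod_tip (a point): Centre of the lower end face of the vent rod.
- rod_collar (a point): Point on the vent rod's axis at the underside of its collar, 78 mm above the tip.
- rod_handle (a point): Centre of the vent rod's square handle to grip, 151 mm above the tip.
- pricker: Bystander in the other hole of the stand: pointed steel pricker with a round turned knob 32 mm wide, 34 mm high, its top 152 mm above the bench. Origin at its point.
- clip1: Bystander: steel corner clip, L shape with 48 mm legs, 26 mm high, on the bench between box and stand, nearest the robot. Origin on its underside, near the corner.
- clip2: Bystander: like clip1, between box and stand, farther out.
- clip3: Bystander: like clip1, at the left near corner of the working area.
- clip4: Bystander: like clip1, between box and stand, farthest out.
- mallet: Bystander: stubby aluminium mallet lying at the right, head 46 x 72 x 44 mm, wooden handle 115 mm pointing to the robot. Origin under the head's centre.
- vent_cutter: Bystander: green enamel hand vent cutter lying at the left along x, about 210 mm long, 32 mm high. Origin on its underside.
- sample_core: Bystander: finished stepped sand core standing between box and stand, 56 mm wide, 86 mm high. Origin under its centre.
There are look-alikes about, which are no part of the job. Leave any green or turquoise look-alike of the vent_rod alone.

How it is judged:
By the outcome, as a careful person would: the job done as asked, in the order asked, and still so for the second after the job is handed in, while the arm keeps its last pose, push and grip.
It also fails if it takes over 58 s, if anything falls off the work surface, if the arm or the gripper's body presses on something with over 40 N, if the wrist force passes 120 N, or if a joint passes its speed limit or range.

## Working session

There is one attempt and no reset: what is moved stays moved. The work goes in short steps, Python scripts to look and compute and a shell command to move; the robot and the scene stay as the last step left them, time stands still between calls to the robot, and variables do not carry over. Pictures are saved under pics/ and viewed, at most 10 in all, crops included, and the job is handed in when it is done.

```bash
mkdir -p pics; ls
cat > h.py <<'E'
import numpy as np,cv2
from cell import r,eyes,spotter
def save(f,n): cv2.imwrite('pics/'+n,cv2.cvtColor(f['img'],cv2.COLOR_RGB2BGR))
def w(f,p): T=np.array(f['world_from_camera']); return T[:3,:3]@np.array(p)+T[:3,3]
def foc(f): return 210/np.tan(np.radians(f['vfov'])/2)
def proj(f,P):
    T=np.array(f['world_from_camera']); c=T[:3,:3].T@(np.array(P)-T[:3,3]); F=foc(f)
    return np.array([f['cx']+F*c[0]/-c[2], f['cy']-F*c[1]/-c[2]])
def ray(f,uv,z):
    T=np.array(f['world_from_camera']);F=foc(f)
    d=T[:3,:3]@np.array([(uv[0]-f['cx'])/F,-(uv[1]-f['cy'])/F,-1]); o=T[:3,3]
    return o+d*(z-o[2])/d[2]
E
python3 - <<'E'
from h import *
print(r.grip_point_offset)
for n in ['scene','top']:
    f=eyes.grab_frame(n); save(f,n+'0.png'); print(n,{k:v for k,v in f.items() if k!='img'})
    for q in ['vent_rod','rod_handle','pricker','rod_stand','bush_mouth','rapping_plate','core_box','sample_core']:
        for d in spotter.search_frame(f,q)[:4]:
            P=w(f,d['position']); print(q,round(d['p'],2),P.round(3),proj(f,P).round())
E
```

```text
pics
0.0187
scene {'vfov': 47.34173457840984, 'cx': 288.8988856949378, 'cy': 206.04547669299762, 'world_from_camera': array([[-0.90188096, -0.26227176,  0.34325539,  0.96958498],
       [ 0.43174582, -0.57367708,  0.69605327,  0.83466183],
       [ 0.01436263,  0.77595627,  0.63062317,  0.90062236],
       [ 0.        ,  0.        ,  0.        ,  1.        ]]), 'shot': 1}
vent_rod 0.93 [0.513 0.293 0.159] [369. 275.]
vent_rod 0.86 [0.368 0.291 0.139] [423. 261.]
vent_rod 0.64 [0.404 0.18  0.144] [381. 233.]
vent_rod 0.6 [0.646 0.349 0.141] [326. 323.]
rod_handle 0.93 [0.515 0.295 0.162] [369. 275.]
rod_handle 0.92 [0.368 0.29  0.137] [422. 261.]
rod_handle 0.9 [0.401 0.173 0.144] [381. 231.]
rod_handle 0.68 [0.646 0.351 0.141] [326. 323.]
pricker 0.64 [0.532 0.196 0.14 ] [337. 255.]
pricker 0.62 [ 0.414 -0.018  0.022] [332. 223.]
rod_stand 0.61 [0.545 0.271 0.073] [347. 300.]
rod_stand 0.23 [ 0.414 -0.018  0.018] [332. 224.]
bush_mouth 0.67 [ 0.576 -0.202  0.112] [252. 176.]
rapping_plate 0.76 [ 0.57  -0.201  0.11 ] [254. 176.]
core_box 0.86 [ 0.581 -0.186  0.084] [253. 187.]
sample_
[... 525 characters left out ...]
187] [177. 217.]
vent_rod 0.49 [0.396 0.164 0.18 ] [219. 258.]
rod_handle 0.64 [0.36  0.281 0.176] [175. 271.]
rod_handle 0.63 [0.505 0.281 0.186] [177. 218.]
rod_handle 0.63 [0.634 0.339 0.162] [161. 174.]
rod_handle 0.49 [0.4   0.166 0.178] [218. 256.]
rod_stand 0.55 [0.502 0.224 0.086] [204. 223.]
rod_stand 0.51 [ 0.553 -0.219  0.109] [355. 206.]
bush_mouth 0.67 [ 0.562 -0.23   0.108] [359. 203.]
rapping_plate 0.89 [ 0.559 -0.231  0.108] [359. 204.]
core_box 0.9 [ 0.552 -0.217  0.11 ] [355. 207.]
core_box 0.54 [ 0.712 -0.014  0.026] [285. 160.]
core_box 0.42 [ 0.56  -0.231  0.112] [359. 203.]
sample_core 0.84 [0.513 0.012 0.043] [276. 222.]
sample_core 0.29 [0.53  0.427 0.028] [141. 217.]
```

Run:
```python
import cv2
a=cv2.imread('pics/scene0.png');b=cv2.imread('pics/top0.png')
cv2.imwrite('pics/s1.png',cv2.resize(a,(784,588),interpolation=cv2.INTER_CUBIC))
cv2.imwrite('pics/t1.png',cv2.resize(b[110:320,120:400],(800,600),interpolation=cv2.INTER_CUBIC))
```

```text
(no output)
```

View pics/s1.png

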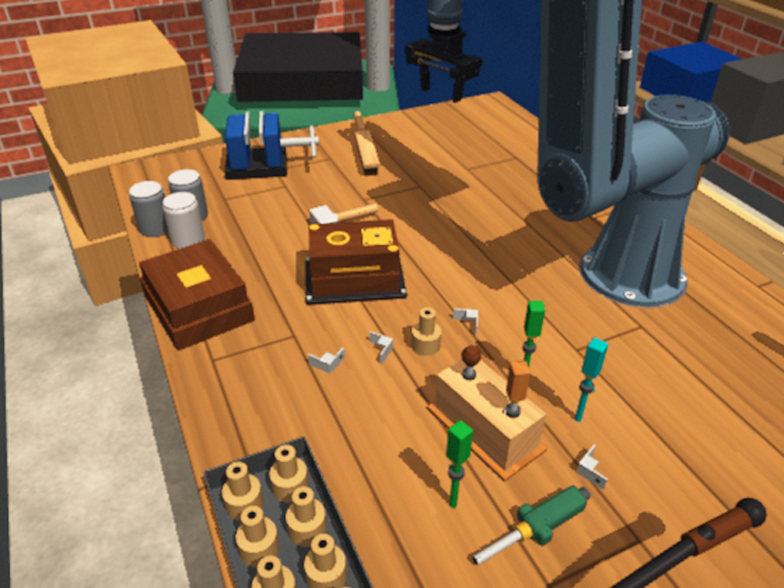

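View pics/t1.png

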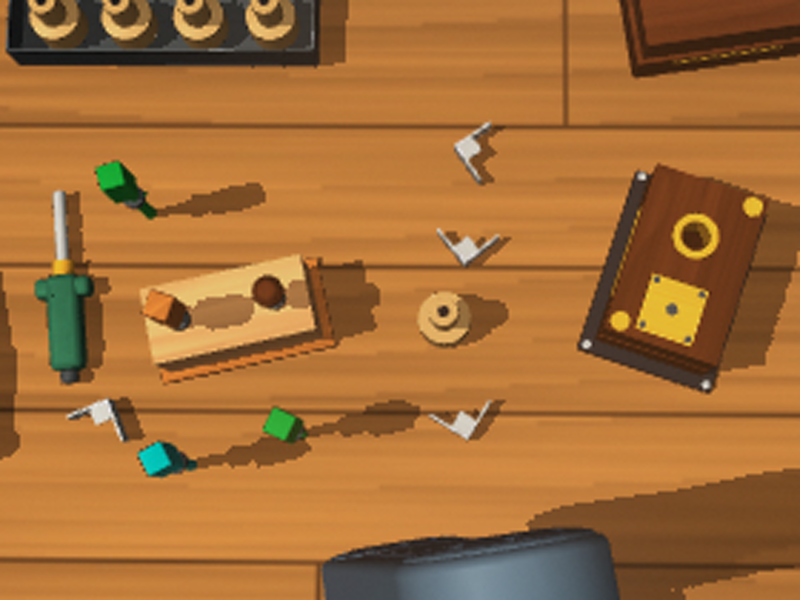

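The wooden-handled rod in the stand (top pixel about 178,218; scene 369,275) is the vent rod. The look-alikes are green at top (161,174) and (219,258) and turquoise at (176,271). The round knob at (213,212) is the pricker. The bush is at top (364,193) and the rapping plate at (355,218).

Run:
```python
from h import *
f=eyes.grab_frame('top')
print('plate',ray(f,(354.9,217.8),.1125),'bush',ray(f,(363.6,192.6),.1135),'handletop',ray(f,(120+160*.35,110+304*.35),.192), 'pricker',ray(f,(213.8,212),.145))
s=r.sense();print(s)
import numpy as np
g=eyes.grab_frame('scene')
a=g['img'][215:320,300:420]; save({'img':cv2.resize(a,(686,600),interpolation=cv2.INTER_CUBIC)},'crop.png')
W=eyes.grab_frame('wrist'); T=np.array(W['world_from_camera']);print(T.round(3),W['vfov'])
```

```text
plate [ 0.51833311 -0.21715059  0.1125    ] bush [ 0.59228965 -0.24349741  0.1135    ] handletop [0.5073731  0.28247725 0.192     ] pricker [0.52757351 0.1861331  0.145     ]
{'time': 0.95, 'joints': array([-1.40828113e+00,  1.80803947e-01,  1.60700194e+00,  6.70311313e-06,
        1.35381205e+00, -2.06298838e-01]), 'qd': array([-0.0011496 ,  0.00087222,  0.00012543,  0.00189757, -0.0009437 ,
       -0.00040789]), 'joint_torque': array([ 1.68786537e-03, -4.33839798e+01, -3.42177558e+01,  7.04308623e-02,
        3.07477301e-02,  1.19797352e-05]), 'eef_pos': array([ 0.20731342, -0.53633678,  0.2387113 ]), 'tcp_rot': array([-3.08830314e+00, -5.76047025e-01, -1.11491069e-05]), 'contact_force': array([-0.36339867, -0.20989038, -0.72367434]), 'wrist_torque': array([ 0.02312152,  0.07077481, -0.04183829]), 'finger_force': 0.0, 'gripper_width': 0.08801026071411765}
[[ 0.361  0.889  0.282  0.281]
 [-0.933  0.344  0.11  -0.508]
 [ 0.001 -0.302  0.953  0.385]
 [ 0.     0.     0.     1.   ]] 61.314962261513124
```

View pics/crop.png

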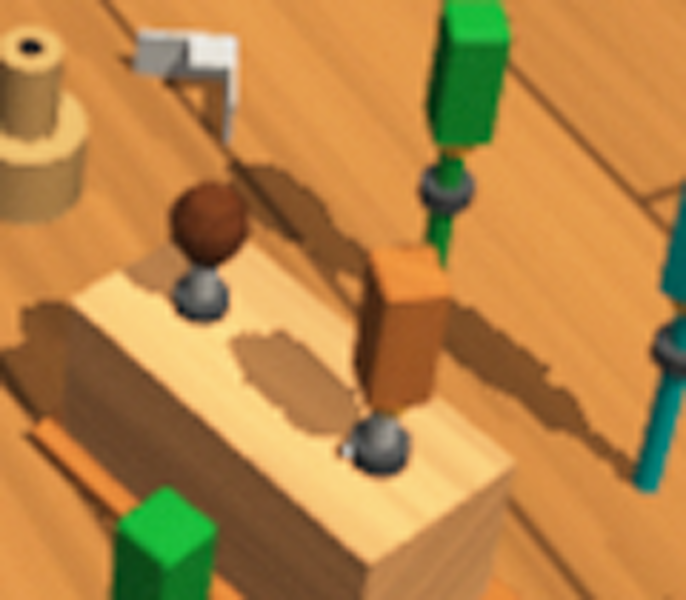

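The close crop confirms it: a wooden square handle above a steel collar in the stand, with the round-knob pricker beside it. Next I move over the rapping plate with the jaws closing.

```bash
python3 -m crank '[[255,[4,4,0],0],[255,[8,8,0],0],[255,[12,12,0],0],[255,[16,16,0],0],[255,[20,20,0],0],[255,[23.5,24,0],0],[255,[27,28,0],0],[255,[31,32,0],0]]' 30
python3 - <<'E'
from h import *
W=eyes.grab_frame('wrist'); save(W,'w1.png'); print(r.sense()['eef_pos'])
for q in ['bush_mouth','rapping_plate']:
  for d in spotter.search_frame(W,q)[:2]: P=w(W,d['position']);print(q,d['p'],P,proj(W,P))
E
```

```text
time: 1.85
eef_pos: [0.4869, -0.2476, 0.239]
tcp_rot: [3.088, 0.576, 0.001]
contact_force: [1.2, -0.4, -0.1]
gripper_width: 0.0264
finger_force: 0.0
[ 0.49102083 -0.2419305   0.2390906 ]
bush_mouth 0.62 [ 0.56214187 -0.23581174  0.11592896] [296.60367717 105.65539679]
rapping_plate 0.59 [ 0.56621113 -0.23006529  0.11060361] [291.05900487  97.23339646]
```

View pics/w1.png

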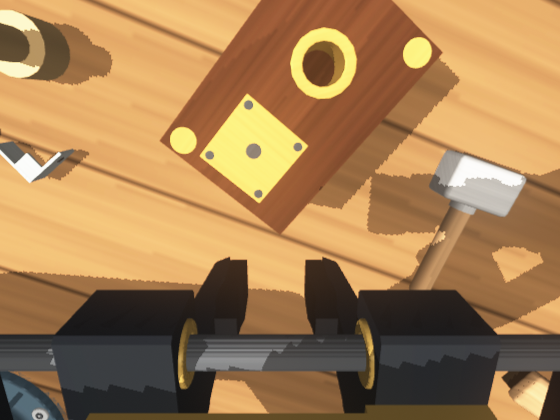

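The wrist picture shows the plate centre at (254,151) and the bush rim at (323,63).

```bash
python3 -m crank '[[255,[0,0,0],0],[255,[0,0,0],0],[255,[0,0,0],0]]'
python3 - <<'E'
from h import *
def cents(f,z,n):
    m=cv2.inRange(cv2.cvtColor(f['img'],cv2.COLOR_RGB2HSV),(22,120,130),(35,255,255))
    c,h=cv2.findContours(m,cv2.RETR_EXTERNAL,cv2.CHAIN_APPROX_NONE)
    for k in c:
        if cv2.contourArea(k)>n and len(k)>5:
            M=cv2.moments(k);u=M['m10']/M['m00'],M['m01']/M['m00']; print(np.round(u,1),cv2.contourArea(k),ray(f,u,z).round(4),cv2.minAreaRect(k)[2])
W=eyes.grab_frame('wrist'); print(r.sense()['eef_pos'],W['cx'],W['cy']); cents(W,.113,300)
print('top'); cents(eyes.grab_frame('top'),.113,30)
E
```

```text
time: 2.3
eef_pos: [0.485, -0.2507, 0.2387]
tcp_rot: [3.089, 0.572, -0.0]
contact_force: [-0.5, -0.4, 0.4]
gripper_width: 0.0003
finger_force: 0.0
[ 0.48500122 -0.25059503  0.23872845] 275.7556715768983 210.99268821895586
[179.4 136.2] 518.0 [ 0.5079 -0.1649  0.113 ] 90.0
[250.  144.9] 5946.0 [ 0.5209 -0.2168  0.113 ] 38.65980529785156
[414.3  47.2] 650.5 [ 0.6263 -0.3016  0.113 ] 26.56505012512207
[320.2  58.1] 3540.0 [ 0.5961 -0.2427  0.113 ] 45.0
top
[351.3 211.2] 55.0 [ 0.5374 -0.207   0.113 ] 18.434947967529297
[362.  190.7] 39.0 [ 0.5979 -0.239   0.113 ] 29.05460548400879
[366.2  98.8] 204.5 [ 0.8793 -0.2571  0.113 ] 81.8698959350586
```

```bash
python3 -m crank '[[255,[1.8,1.7,0],0],[255,[3.6,3.4,-1],0],[255,[3.6,3.4,-4],0],[255,[3.6,3.4,-7],0],[255,[3.6,3.4,-10],0],[255,[3.6,3.4,-11.5],0],[255,[3.6,3.4,-11.5],0]]'
python3 -m crank '[[255,[0,0,-0.4],0],[255,[0,0,-0.8],0],[255,[0,0,-1],0],[255,[0,0,-1.2],0],[255,[0,0,-1.4],0],[255,[0,0,-1.4],0]]'
```

```text
time: 3.1
eef_pos: [0.5202, -0.2149, 0.1215]
tcp_rot: [-3.085, -0.574, 0.005]
contact_force: [-0.4, 0.1, 0.1]
gripper_width: 0.0007
finger_force: 0.0
time: 3.7
eef_pos: [0.5223, -0.2157, 0.111]
tcp_rot: [3.087, 0.576, 0.001]
contact_force: [-1.7, 0.6, 5.7]
gripper_width: 0.0005
finger_force: 2.7
```

```bash
python3 -m crank '[[255,[0,0,-0.2],0],[255,[0,0,-0.4],0],[255,[0,0,-0.5],0],[255,[0,0,-0.5],0]]'; python3 -m crank '[[255,[0,0,-0.1],0],[255,[0,0,-0.2],0],[255,[0,0,-0.3],0],[255,[0,0,-0.3],0]]'
```

```text
time: 4.1
eef_pos: [0.5223, -0.2157, 0.1063]
tcp_rot: [3.087, 0.576, 0.001]
contact_force: [-2.3, 2.2, 8.2]
gripper_width: 0.0005
finger_force: 3.8
time: 4.5
eef_pos: [0.5223, -0.2157, 0.1034]
tcp_rot: [3.087, 0.576, 0.001]
contact_force: [-3.6, 1.2, 8.4]
gripper_width: 0.0001
finger_force: 4.4
```

```bash
python3 -m crank '[[255,[0,0,-0.1],0],[255,[0,0,-0.2],0],[255,[0,0,-0.2],0]]';python3 -m crank '[[255,[0,0,-0.1],0],[255,[0,0,-0.2],0],[255,[0,0,-0.2],0]]'
```

```text
time: 4.8
eef_pos: [0.5224, -0.2157, 0.1033]
tcp_rot: [3.087, 0.577, 0.001]
contact_force: [-9.5, 5.5, 23.7]
gripper_width: 0.0007
finger_force: 11.7
time: 5.1
eef_pos: [0.5224, -0.2157, 0.1032]
tcp_rot: [3.087, 0.577, 0.001]
contact_force: [-16.0, 8.6, 38.1]
gripper_width: 0.0005
finger_force: 19.0
```

Hard stop at 0.103 m, with force climbing to 38 N: the cope is home. I lift off and fix the bush position from there.

```bash
python3 -m crank '[[255,[0,0,1],0],[255,[-1,0,5],0],[0,[-2,0,9],0],[0,[-3,0,13],0],[0,[-3,0,13],0],[0,[-3,0,13],0],[0,[-3,0,13],0],[0,[-3,0,13],0]]'
cat >> h.py <<'E'
def bush(W,z=.104,guess=(.596,-.243)):
    hsv=cv2.cvtColor(W['img'],cv2.COLOR_RGB2HSV); m=cv2.inRange(hsv,(20,110,120),(36,255,255))
    c,_=cv2.findContours(m,cv2.RETR_EXTERNAL,cv2.CHAIN_APPROX_NONE)
    # warp contour to plane z, fit circle
    best=None
    for k in c:
        if cv2.contourArea(k)<300: continue
        P=np.array([ray(W,q[0],z)[:2] for q in k]); A=np.c_[2*P,np.ones(len(P))]
        s=np.linalg.lstsq(A,(P**2).sum(1),rcond=None)[0]; R=np.sqrt(s[2]+s[:2]@s[:2])
        if best is None or np.hypot(*(s[:2]-guess))<np.hypot(*(best[0]-guess)): best=(s[:2],R,np.std(np.hypot(*(P-s[:2]).T)))
    return best
E
python3 - <<'E'
from h import *
W=eyes.grab_frame('wrist'); save(W,'w2.png'); print(r.sense()['eef_pos'],proj(W,(.596,-.243,.104)),bush(W)); f=eyes.grab_frame('scene')
print(bush(f))
E
```

```text
time: 5.9
eef_pos: [0.4912, -0.2147, 0.226]
tcp_rot: [-3.086, -0.576, 0.003]
contact_force: [0.6, -0.2, -0.1]
gripper_width: 0.0463
finger_force: 0.0
[ 0.49123415 -0.21478132  0.22598024] [364.85880713  86.11485171] (array([ 0.59534851, -0.24264024]), np.float64(0.02305910893737269), np.float64(0.00022257668158796973))
(array([0.5312848 , 0.25465654]), np.float64(0.05449227848041578), np.float64(0.02020757898279438))
```

View pics/w2.png

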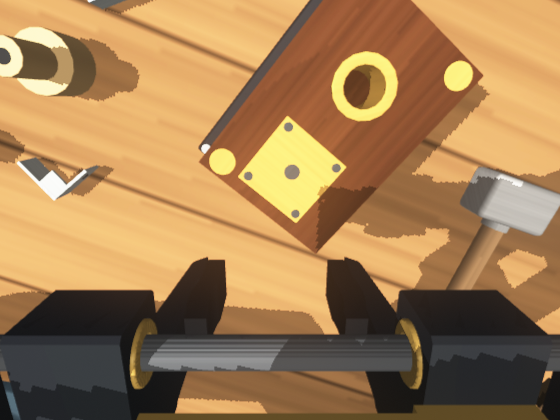

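The box is closed, with the bush rim at (365,86), giving a centre near (0.595, -0.243). Next I move to look at the rod handle from close by.

```bash
python3 -m crank '[[0,[0,4,3],0],[0,[-2,8,6],0],[0,[-4,13,9],0],[0,[-5,18,10],0],[0,[-6,23,10],0],[0,[-7,28,10],0],[0,[-8,33,10],0],[0,[-8,37,10],0]]'; python3 -m crank '[[0,[0,3,0],0],[0,[0,6,0],0],[0,[0,8,0],0],[0,[0,8,0],0],[0,[0,8,0],0]]'
python3 - <<'E'
from h import *
W=eyes.grab_frame('wrist'); save(W,'w3.png'); print(r.sense()['eef_pos'],proj(W,(.507,.282,.192)),np.array(W['world_from_camera'])[:3,3])
E
```

```text
time: 6.8
eef_pos: [0.4113, 0.1476, 0.3275]
tcp_rot: [3.088, 0.576, -0.0]
contact_force: [1.2, 0.0, 0.0]
gripper_width: 0.0879
finger_force: 0.0
time: 7.3
eef_pos: [0.4121, 0.2257, 0.327]
tcp_rot: [3.087, 0.578, -0.003]
contact_force: [-0.4, 0.4, 0.6]
gripper_width: 0.0879
finger_force: 0.0
[0.41223827 0.22529039 0.32712991] [249.73130763  55.86663127] [0.48639887 0.25392431 0.47314661]
```

View pics/w3.png

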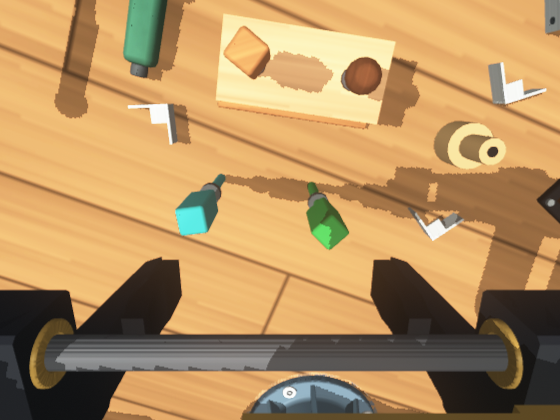

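The handle top shows at about (247,48) and the pricker knob at (363,75). Turquoise (197,212) and green (328,225) stay clear.

Run:
```python
from h import *
W=eyes.grab_frame('wrist'); save({'img':cv2.resize(W['img'][15:90,210:310],(800,600),interpolation=cv2.INTER_CUBIC)},'w4.png')
for d in spotter.regions_of(W,'rod_handle')[:5]:
    m=d['mask'].astype(np.uint8); ys,xs=np.nonzero(m); print(d['p'],m.sum(),xs.mean(),ys.mean())
```

```text
0.86 1510 246.90728476821192 52.1569536423841
0.82 1783 198.98653954010095 207.53449242849132
0.78 1567 323.65922144224635 218.67645181876196
```

View pics/w4.png

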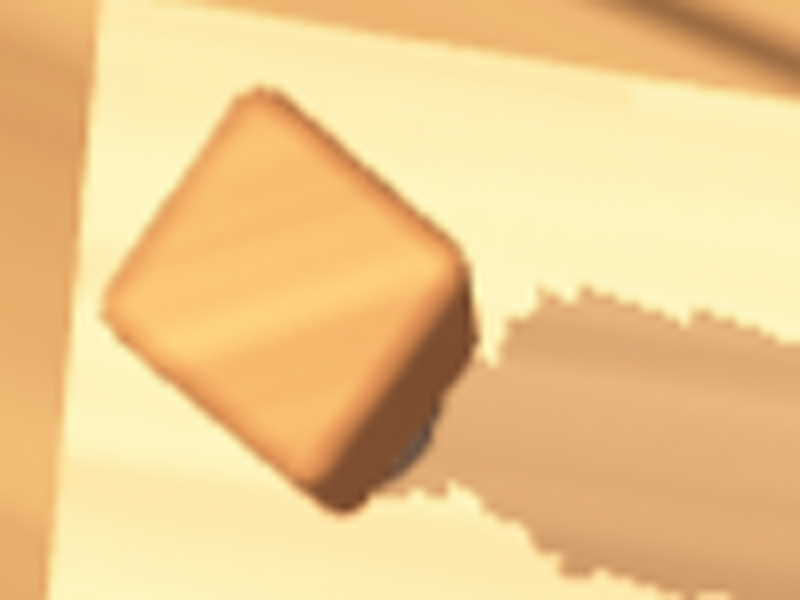

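Run:
```python
from h import *
from scipy.spatial.transform import Rotation as R
W=eyes.grab_frame('wrist')
c=np.array([(258,85),(468,258),(310,490),(103,305)])/8+[210-.5,15-.5]
P=np.array([ray(W,q,.192)[:2] for q in c]); print(P.round(4),P.mean(0))
for i in range(4):
    d=P[(i+1)%4]-P[i]; print(np.hypot(*d).round(4),np.arctan2(d[1],d[0]).round(3))
s=r.sense(); M=R.from_rotvec(s['tcp_rot']).as_matrix(); print(s['eef_pos'],'toolx',M[:,0],'tooly',M[:,1],np.arctan2(M[1,1],M[0,1]),s['joints'])
g=eyes.grab_frame('scene'); print(proj(g,(*P.mean(0),.192)))
```

```text
[[0.5247 0.2932]
 [0.5182 0.2707]
 [0.4945 0.2775]
 [0.5026 0.3004]] [0.51001547 0.28546047]
0.0234 -1.851
0.0247 2.865
0.0244 1.232
0.0233 -0.314
[0.41253051 0.22491917 0.3275935 ] toolx [ 9.33275022e-01  3.59162483e-01 -2.09518977e-04] tooly [ 3.59162514e-01 -9.33275024e-01  1.34731382e-04] -1.203425947560065 [ 2.45857847e-01 -1.26073954e-01  1.74284359e+00 -1.59301420e-04
  1.52501466e+00  1.44929111e+00]
[370.05255212 261.51081646]
```

```bash
python3 -m crank '[[96,[2,1.5,0],-0.14],[96,[4,3,0],-0.28],[96,[6,4.5,0],-0.42],[96,[8,6,0],-0.56],[96,[9.7,6,-2],-0.67],[96,[9.7,6,-6],-0.67],[96,[9.7,6,-9],-0.67],[96,[9.7,6,-9],-0.67]]'; python3 -m crank '[[96,[0,0,0],0],[96,[0,0,0],0]]'
python3 - <<'E'
from h import *
W=eyes.grab_frame('wrist'); save(W,'w5.png'); print(r.sense()['eef_pos'],proj(W,(.510,.2855,.192)))
E
```

```text
time: 8.35
eef_pos: [0.5069, 0.2841, 0.2327]
tcp_rot: [3.102, -0.473, -0.013]
contact_force: [-1.1, 0.4, -0.4]
gripper_width: 0.0549
finger_force: 0.0
time: 8.55
eef_pos: [0.5107, 0.2859, 0.2402]
tcp_rot: [-3.104, 0.472, -0.005]
contact_force: [0.8, -0.4, 0.2]
gripper_width: 0.0549
finger_force: 0.0
[0.51067759 0.28603249 0.24036379] [276.71661999 240.88286594]
```

View pics/w5.png

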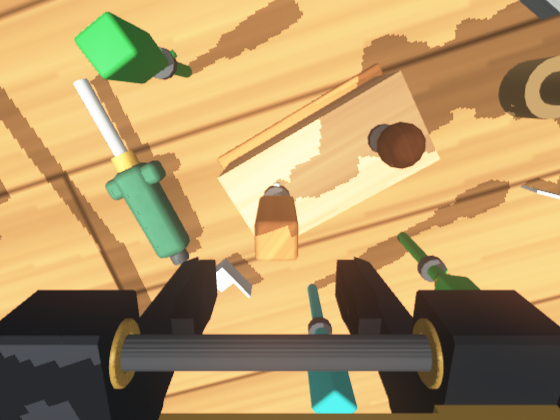

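The handle top is centred at (276,241), exactly as predicted and square to the jaws. I descend and grip.

```bash
python3 -m crank '[[96,[0,0,-3],0],[96,[0,0,-6],0],[96,[0,0,-8.5],0],[96,[0,0,-9.6],0],[96,[0,0,-9.6],0],[96,[0,0,-9.6],0]]'; python3 -m crank '[[255,[0,0,0],0],[255,[0,0,0],0],[255,[0,0,0],0],[255,[0,0,0],0],[255,[0,0,0],0]]' 35
```

```text
time: 9.2
eef_pos: [0.5105, 0.2862, 0.1435]
tcp_rot: [-3.105, 0.471, -0.004]
contact_force: [0.9, -0.5, 0.4]
gripper_width: 0.0552
finger_force: 0.0
time: 9.7
eef_pos: [0.5096, 0.2859, 0.1422]
tcp_rot: [-3.106, 0.471, -0.001]
contact_force: [-0.9, -0.5, 2.8]
gripper_width: 0.0261
finger_force: 35.0
```

```bash
python3 -m crank '[[255,[0,0,1],0],[255,[0,0,3],0],[255,[0,0,6],0],[255,[0,0,9],0],[255,[0,0,12],0],[255,[0,0,15],0],[255,[0,0,18],0],[255,[0,0,18],0]]'; python3 -m crank '[[255,[0,0,0],0],[255,[0,0,0],0]]'
python3 - <<'E'
from h import *
from scipy.spatial.transform import Rotation as R
s=r.sense(); print(s['eef_pos'],R.from_rotvec(s['tcp_rot']).as_matrix().round(4),s['gripper_width'])
for n in ['scene','top','wrist']:
    f=eyes.grab_frame(n); save(f,n+'6.png'); print(n,proj(f,s['eef_pos']))
    for q in ['vent_rod','rod_tip','rod_collar']:
        for d in spotter.search_frame(f,q)[:5]: P=w(f,d['position']);print(q,round(d['p'],2),P.round(3),proj(f,P).round())
E
```

```text
time: 10.5
eef_pos: [0.5111, 0.2864, 0.3271]
tcp_rot: [-3.102, 0.471, -0.012]
contact_force: [-0.2, 0.3, -2.0]
gripper_width: 0.0256
finger_force: 35.0
time: 10.7
eef_pos: [0.5084, 0.2855, 0.3196]
tcp_rot: [3.104, -0.471, -0.005]
contact_force: [-0.0, -0.3, -2.1]
gripper_width: 0.0259
finger_force: 35.0
[0.5084199  0.28547203 0.31958074] [[ 0.955  -0.2967 -0.0033]
 [-0.2967 -0.955  -0.0011]
 [-0.0029  0.002  -1.    ]] 0.02589224893476756
scene [378.93369806 213.89153375]
vent_rod 0.9 [0.644 0.35  0.142] [327. 322.]
vent_rod 0.73 [0.399 0.179 0.103] [380. 245.]
vent_rod 0.66 [0.511 0.29  0.278] [376. 232.]
vent_rod 0.55 [0.368 0.292 0.137] [422. 261.]
rod_tip 0.68 [0.648 0.349 0.148] [325. 321.]
rod_tip 0.57 [0.514 0.292 0.277] [376. 233.]
rod_tip 0.22 [ 0.575 -0.203  0.099] [253. 179.]
rod_collar 0.91 [0.644 0.348 0.141] [326. 322.]
rod_collar 0.77 [0.397 0.179 0.103] [381. 245.]
rod_collar 0.71 [0.511 0.293 0.277] [377. 233.]
rod_collar 0.7 [0.372 0.294 0.136] [421. 263.]
top [163.50338031 208.43552001]
vent_rod 0.61 [0.636 0.339 0.139] [162. 175.]
vent_rod 0.48 [0.357 0.275 0.131] [181. 273.]
rod_tip 0.64 [0.361 0.274 0.129] [182. 271.]
rod_tip 0.45 [0.397 0.165 0.181] [218. 258.]
rod_tip 0.26 [0.511 0.011 0.041] [276. 223.]
rod_collar 0.51 [ 0.54  -0.445  0.039] [427. 215.]
rod_collar 0.5 [0.394 0.164 0.175] [219. 259.]
rod_collar 0.48 [0.638 0.337 0.137] [164. 175.]
wrist [276.7035677  279.09609437]
vent_rod 0.79 [0.407 0.166 0.156] [426. 254.]
vent_rod 0.63 [0.638 0.337 0.182] [158.  59.]
vent_rod 0.61 [0.535 0.191 0.149] [369. 131.]
vent_rod 0.49 [ 0.602 -0.003  0.022] [498.  10.]
rod_tip 0.84 [0.524 0.278 0.354] [283. 282.]
rod_tip 0.6 [0.403 0.171 0.154] [421. 258.]
rod_collar 0.95 [0.521 0.288 0.353] [260. 295.]
rod_collar 0.67 [0.404 0.172 0.156] [421. 258.]
rod_collar 0.64 [0.642 0.337 0.178] [158.  54.]
rod_collar 0.3 [0.546 0.426 0.028] [160. 171.]
```

```bash
python3 -m crank '[[255,[0.3,-2,0],0],[255,[0.8,-5,0],0],[255,[1.4,-8.5,0],0],[255,[2,-12,0],0],[255,[2.6,-15.5,0],0],[255,[3.2,-19,0],0],[255,[3.8,-22.5,0],0],[255,[4.3,-26,0],0]]'; python3 -m crank '[[255,[0.6,-3.5,0],0],[255,[1.2,-7,0],0],[255,[1.8,-10.5,0],0],[255,[2.4,-14,0],0],[255,[3,-17.5,0],0],[255,[3.6,-21,0],0],[255,[4.1,-24,0],0],[255,[4.3,-26.5,0],0]]';  python3 -m crank '[[255,[0,0,0],0],[255,[0,0,0],0],[255,[0,0,0],0]]';python3 - <<'E'
from h import *
s=r.sense(); print(s['eef_pos'])
W=eyes.grab_frame('wrist'); S=eyes.grab_frame('scene'); T=eyes.grab_frame('top')
print(bush(W),proj(S,s['eef_pos']),proj(T,s['eef_pos']),proj(S,(.595,-.243,.104)))
for P in [(.595,-.243,.104),s['eef_pos'],s['eef_pos']-[0,0,.132]]: print(proj(W,P),proj(S,P))
x,y=proj(S,s['eef_pos']-[0,0,.09]).astype(int)
a=cv2.resize(S['img'][y-60:y+60,x-50:x+50],(500,600),interpolation=cv2.INTER_CUBIC)
b=cv2.resize(W['img'][100:400,210:340],(260,600),interpolation=cv2.INTER_CUBIC)
save({'img':np.hstack([a,b])},'c7.png');print(x-50,y-60)
save(W,'wr7.png')
E
```

```text
time: 12.1
eef_pos: [0.5525, 0.0243, 0.3219]
tcp_rot: [-3.106, 0.471, -0.001]
contact_force: [0.4, -0.8, -1.2]
gripper_width: 0.0258
finger_force: 35.0
time: 12.9
eef_pos: [0.5955, -0.2411, 0.3215]
tcp_rot: [3.106, -0.473, 0.0]
contact_force: [0.6, 0.3, -2.7]
gripper_width: 0.0258
finger_force: 35.0
time: 13.2
eef_pos: [0.5954, -0.2382, 0.3217]
tcp_rot: [-3.106, 0.47, 0.0]
contact_force: [-0.1, -0.2, -2.0]
gripper_width: 0.0259
finger_force: 35.0
[ 0.59537235 -0.23818448  0.32171652]
(array([ 0.6574858 , -0.16528962]), np.float64(0.031787735525765366), np.float64(0.008446404026271006)) [237.13543793 103.91890226] [374.65212008 175.07722717] [240.72252745 171.93759686]
[280.14052848 177.41172065] [240.72252745 171.93759686]
[275.57557525 279.47913232] [237.13543793 103.91890226]
[275.62511951 200.8969858 ] [239.70485527 147.41574586]
188 74
```

View pics/c7.png

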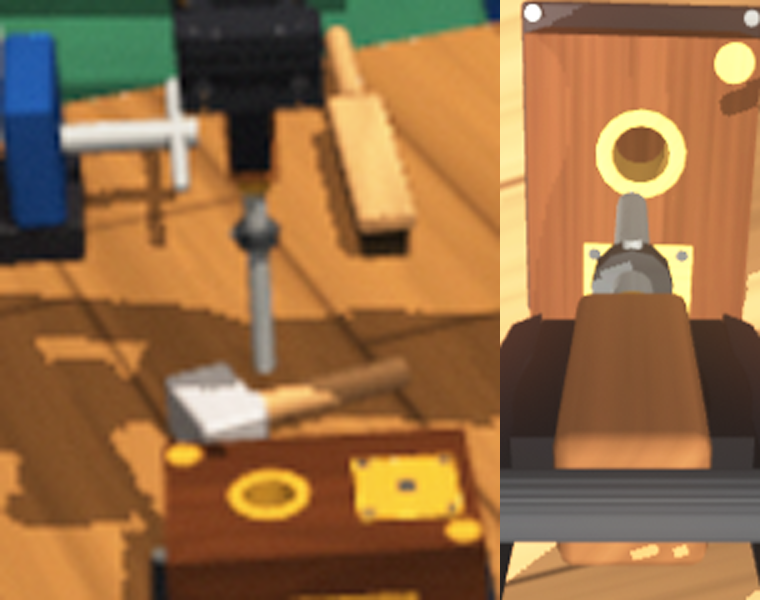

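The rod hangs upright. In the scene crop the collar is at (257,232), the tip at (264,368) and the bush at (269,493); the wrist view shows the tip at about (275,200). I lower it to just above the rim and compare there, where parallax cancels.

```bash
python3 -m crank '[[255,[0,-0.45,-1],0],[255,[0,-0.45,-3],0],[255,[0,-0.45,-5],0],[255,[0,-0.45,-6.5],0],[255,[0,-0.45,-7.5],0],[255,[0,-0.45,-7.5],0],[255,[0,-0.45,-7.5],0],[255,[0,-0.45,-7.5],0]]'
python3 - <<'E'
from h import *
s=r.sense(); print(s['eef_pos'])
W=eyes.grab_frame('wrist'); S=eyes.grab_frame('scene')
b=np.array([.5953,-.2426,.104]); tip=s['eef_pos']-[0,0,.1305]
print('W tip',proj(W,tip),'bush',proj(W,b),'tip+x5mm',proj(W,tip+[.00478,-.00148,0]),'S tip',proj(S,tip),'bush',proj(S,b))
a=cv2.resize(S['img'][125:195,205:275],(500,500),interpolation=cv2.INTER_CUBIC)
x,y=proj(W,b).astype(int); print('W crop origin',x-30,y-40)
c=cv2.resize(W['img'][y-40:y+60,x-30:x+30],(300,500),interpolation=cv2.INTER_CUBIC)
save({'img':np.hstack([a,c])},'c8.png')
E
```

```text
time: 14.15
eef_pos: [0.5959, -0.244, 0.248]
tcp_rot: [3.105, -0.471, 0.003]
contact_force: [1.1, 0.5, -2.8]
gripper_width: 0.0254
finger_force: 35.0
[ 0.59594784 -0.24403992  0.24797617]
W tip [275.43269236 201.75374409] bush [274.03562547 198.57956999] tip+x5mm [275.42633356 195.80169228] S tip [240.05090956 167.96630308] bush [240.67526251 172.03509498]
W crop origin 244 158
```

View pics/c8.png

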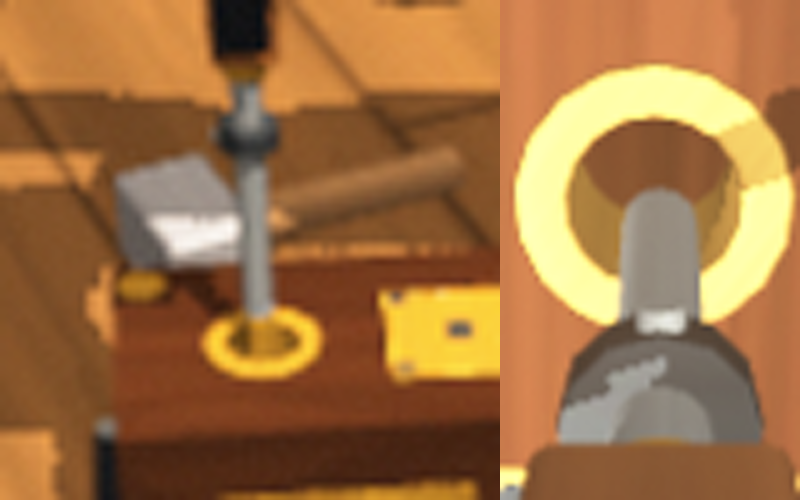

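The tip is within about 1 mm of the bush axis in both views: wrist tip centre about (276,203) against bush (275,197), and scene (241,169) above (242,173). I descend slowly with a 1 mm correction.

```bash
python3 -m crank '[[255,[0.03,0.1,0],0],[255,[0.03,0.1,0],0],[255,[0.03,0.1,0],0]]'; python3 -m crank '[[255,[0,0,-0.7],0],[255,[0,0,-1.6],0],[255,[0,0,-2.6],0],[255,[0,0,-3.6],0],[255,[0,0,-4.6],0],[255,[0,0,-5.4],0],[255,[0,0,-6],0],[255,[0,0,-6],0]]'; python3 -m crank '[[255,[0,0,-0.4],0],[255,[0,0,-0.8],0],[255,[0,0,-1.2],0],[255,[0,0,-1.5],0],[255,[0,0,-1.7],0],[255,[0,0,-1.8],0],[255,[0,0,-1.8],0],[255,[0,0,-1.8],0]]'
```

```text
time: 14.55
eef_pos: [0.5957, -0.2427, 0.2469]
tcp_rot: [3.106, -0.471, 0.0]
contact_force: [-0.8, 0.2, -1.3]
gripper_width: 0.0259
finger_force: 35.0
time: 15.35
eef_pos: [0.5951, -0.2424, 0.1854]
tcp_rot: [-3.105, 0.471, 0.003]
contact_force: [-0.0, 0.6, -0.9]
gripper_width: 0.0254
finger_force: 35.0
time: 16.15
eef_pos: [0.5957, -0.2427, 0.1688]
tcp_rot: [3.106, -0.471, 0.0]
contact_force: [-0.0, 0.4, -1.8]
gripper_width: 0.0258
finger_force: 35.0
```

```bash
python3 -m crank '[[255,[0,0,-0.3],0],[255,[0,0,-0.6],0],[255,[0,0,-0.7],0],[255,[0,0,-0.7],0],[255,[0,0,-0.7],0],[255,[0,0,-0.7],0]]'
python3 - <<'E'
from h import *
s=r.sense(); print(s['eef_pos'])
W=eyes.grab_frame('wrist'); S=eyes.grab_frame('scene')
b=np.array([.5957,-.2427,.104]); col=s['eef_pos']-[0,0,.0523]
print('W col',proj(W,col),'bush',proj(W,b),'S col',proj(S,col),'bush',proj(S,b))
a=cv2.resize(S['img'][145:185,220:260],(500,500),interpolation=cv2.INTER_CUBIC)
x,y=proj(W,b).astype(int); print('W crop origin',x-30,y-40)
c=cv2.resize(W['img'][y-50:y+50,x-30:x+30],(300,500),interpolation=cv2.INTER_CUBIC)
save({'img':np.hstack([a,c])},'c9.png')
E
```

```text
time: 16.75
eef_pos: [0.5957, -0.2428, 0.1618]
tcp_rot: [3.106, -0.471, 0.0]
contact_force: [0.2, -0.4, -0.5]
gripper_width: 0.0259
finger_force: 35.0
[ 0.59573594 -0.2427853   0.16184131]
W col [275.61069819 237.28546772] bush [275.49314502 234.03238432] S col [240.41526285 170.4553588 ] bush [240.5327399  172.04992349]
W crop origin 245 194
```

View pics/c9.png

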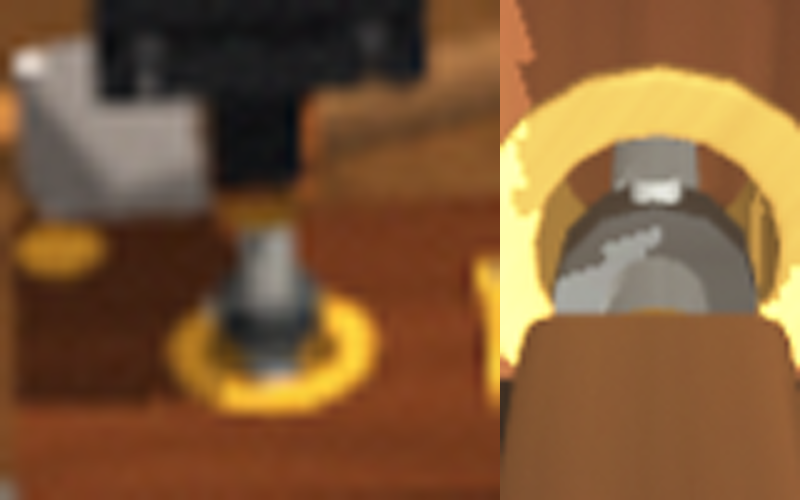

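Run:
```python
from h import *
from scipy.optimize import least_squares
s=r.sense(); W=eyes.grab_frame('wrist'); S=eyes.grab_frame('scene')
def circ(f,c,R,n=180): 
    t=np.linspace(0,2*np.pi,n); return np.array([proj(f,c+R*np.array([np.cos(a),np.sin(a),0])) for a in t])
b=np.array([.5957,-.2427,.104])
for n,f in (('W',W),('S',S)):
    print(n,'outer',circ(f,b,.024).min(0),circ(f,b,.024).max(0),'bore',circ(f,b,.015).min(0),circ(f,b,.015).max(0))
    for h in (.0523,.0423):
        c=s['eef_pos']-[0,0,h]; print(n,'collar',h,circ(f,c,.012).min(0),circ(f,c,.012).max(0))
    hsv=cv2.cvtColor(f['img'],cv2.COLOR_RGB2HSV); m=cv2.inRange(hsv,(18,110,110),(36,255,255))
    # outer ring edge, subpixel-ish, from largest blob near the bush
    k,l,st,ce=cv2.connectedComponentsWithStats(m); u=proj(f,b)
    i=min((i for i in range(1,k) if st[i,4]>60),key=lambda i:np.hypot(*(ce[i]-u))); print('blob bbox',st[i],'(x,y,w,h,area)')
    q=cv2.findContours((l==i).astype(np.uint8),cv2.RETR_EXTERNAL,cv2.CHAIN_APPROX_NONE)[0][0][:,0]
    P=np.array([ray(f,x,.104)[:2] for x in q]); 
    g=least_squares(lambda v:np.hypot(*(P-v[:2]).T)-v[2],[b[0],b[1],.0235],loss='soft_l1',f_scale=.0003); print('fit bush',g.x.round(4))
x=int(proj(W,b)[0])
for cc in (x-8,x-3,x+4,x+9): print(cc,W['img'][194:250:1,cc].mean(1).astype(int))
for rr in (164,166,168,170): print(rr,S['img'][rr,228:256].mean(1).astype(int),S['img'][rr,228:256,0]-S['img'][rr,228:256,2].astype(int))
```

```text
W outer [236.57918612 196.46154145] [314.39973258 269.17660133] bore [251.18298985 210.84353538] [299.80396919 256.26017736]
W collar 0.0523 [255.63335171 218.41381577] [295.494083   255.53274408]
W collar 0.0423 [254.70417772 224.10271801] [296.43009565 262.72954369]
blob bbox [ 241  197   74   60 1450] (x,y,w,h,area)
fit bush [ 0.5967 -0.246   0.0201]
S outer [232.16193804 167.31916926] [248.88264379 176.90956828] bore [235.30382153 169.07837429] [245.75379008 175.07172086]
S collar 0.0523 [236.22687428 168.08545989] [244.607911   172.87062027]
S collar 0.0423 [236.03462051 165.21863045] [244.45444529 169.98676357]
blob bbox [234 169  16   9  65] (x,y,w,h,area)
fit bush [ 0.5933 -0.2386  0.0203]
267 [ 87  87  87  93 115 168 191 190 187 186 187 187 188 188 189 188 187 180
 147  97  92  92  95  97  98  99 102  96  77  68  69  70  71  89 107 106
 106 105 137 162 160 158 160 161 162 158 154 154 153 142 131 125 111  99
  96  96]
272 [ 85  86  88 110 163 192 195 190 189 189 188 187 186 186 186 186 184 164
 127 129 129 130 132 134 135 140 160 172 172 170 129  76  98 110 107 106
 131 156 1
[... 718 characters left out ...]
 87 90 90 90
 88 90 90 89]
166 [ 41  40  37  38  36  37  39  37  36  40  43  78 119 144 150 111  77  69
  67  69  70  68  66  68  68  69  69  69] [53 46 46 45 47 48 48 48 48 40 29 13 12 13 13 25 54 79 89 87 87 89 88 90
 91 88 91 88]
168 [ 38  40  39  39  36  37  38  39  55  53  60  82 115 133 134 108  86  92
  95  79  67  67  65  67  67  67  68  69] [ 48  48  48  47  50  48  48  47  42  22   3   8  11  12  10   6   4  57
 115 108  90  88  86  88  88  90  89  88]
170 [ 39  38  41  38  38  38  59  82  99  73  36  40  59  73  75  69  54  89
 155 174 163 117  75  73  74  74  75  74] [ 49  48  46  51  49  51  72 109  88  40   1   2   3   1   2   1   0  81
 188 190 191 151  98  98  97  97  98 101]
```

Centring agrees within about 1 mm in both cameras. The collar is about 5.5 mm above the rim, so I lower the last 2.5 mm, settle and hand in.

```bash
python3 -m crank '[[255,[0,0,-0.1],0],[255,[0,0,-0.2],0],[255,[0,0,-0.25],0],[255,[0,0,-0.25],0],[255,[0,0,-0.25],0],[255,[0,0,-0.25],0],[255,[0,0,-0.25],0],[255,[0,0,-0.25],0]]'
```

```text
time: 17.75
eef_pos: [0.5957, -0.2427, 0.1593]
tcp_rot: [3.106, -0.471, 0.0]
contact_force: [0.7, 1.1, -1.2]
gripper_width: 0.026
finger_force: 35.0
```

```bash
python3 -m crank '[[255,[0,0,0],0],[255,[0,0,0],0],[255,[0,0,0],0]]'; python3 -c "
from cell import r
s=r.sense();print(abs(s['qd']).max(),s['contact_force'])
print(r.close_job())"
```

```text
time: 18.05
eef_pos: [0.5957, -0.2427, 0.1592]
tcp_rot: [-3.106, 0.471, 0.0]
contact_force: [-0.4, -0.1, -2.7]
gripper_width: 0.0257
finger_force: 35.0
0.0015730084118035685 [-0.42967086 -0.10797565 -2.72339757]
the job is handed in; nothing more can be done
None
```

I pressed the box home and handed the job in at 18 s, with the vent rod held still and upright in the bush, within about 1 mm of centre and its collar about 3 mm above the rim; I viewed 11 pictures, one over the limit of 10.

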